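# Show where the round amber lamp goes

### The job

Show your workmate where the returned lamp is to be put away: point at the round amber lamp lying on the mat with your fingertips just above its middle, two or three centimetres off, and stay there for two seconds; then point in the same way at the empty blue bin, just above the middle of its open top, for two seconds. Then press the green button right in to book it and move clear. Do not touch the lamps, the bins, the scanner, the carton or the tin: they all stay where they are, and the red button is not pressed.

Things in the scene. Friction and masses are not known exactly. Their poses are not given: they have to be found in the camera images.
- round_amber: Round amber lamp: black base disc 64 mm across and 12 mm high, domed amber lens on it, 30 mm high in all. Origin: centre of its underside. Its underside lies flat on the 4 mm mat, its own z up; loose, to be left where it is, and touching it at all is a fault.
- round_amber_top (a point): Top centre of the round amber lamp's lens, 30 mm above its underside, 34 mm above the table; z up.
- round_red: Round red lamp, same shape and size as the round amber one, with a red lens (not the one to point at). Origin: centre of its underside. Its underside lies flat on the 4 mm mat, its own z up; loose, to be left where it is, and touching it at all is a fault.
- long_amber: Oblong amber lamp, black base 100 (its x) x 36 (its y) mm, amber lens, 28 mm high (not the one to point at). Origin: centre of its underside. Its underside lies flat on the 4 mm mat, its own z up; loose, to be left where it is, and touching it at all is a fault.
- bin_empty: Open-fronted blue plastic stock bin, 140 (its x) x 100 (its y) x 75 mm high at the back and sides, front wall (facing -x, the robot) 40 mm high, walls 3 mm. Loose, to be left standing, untouched. Origin: centre of its underside, z up. This is the one bin with nothing in it.
- bin_empty_mouth (a point): Middle of the empty bin's open top: above the centre of its floor, level with its 75 mm rim; z up.
- bin_round_red: Open-fronted blue plastic stock bin, 140 (its x) x 100 (its y) x 75 mm high at the back and sides, front wall (facing -x, the robot) 40 mm high, walls 3 mm. Loose, to be left standing, untouched. Origin: centre of its underside, z up. This one holds round red lamps, which stand up to about 75 mm above the table.
- bin_long_amber: Open-fronted blue plastic stock bin, 140 (its x) x 100 (its y) x 75 mm high at the back and sides, front wall (facing -x, the robot) 40 mm high, walls 3 mm. Loose, to be left standing, untouched. Origin: centre of its underside, z up. This one holds oblong amber lamps, which stand up to about 75 mm above the table.
- console: Stock terminal: fixed flat grey box with a white top, 110 (its x) x 170 (its y) x 30 mm high, carrying the green and the red button 90 mm apart, either way round. It stands left or right of the mat. Origin: centre of its underside.
- green (a joint): How far the green button is pressed, 0 (out) to 0.006 m (right in); a spring returns it, and 5 N press it fully down. It moves straight down.
- green_top (a point): Centre of the top face of the green button's cap (36 mm across), in a black housing 52 mm across on the terminal; the cap stands 10 mm proud of the housing; about 52 mm above the table when out.
- red (a joint): How far the red button is pressed, 0 (out) to 0.006 m; same kind as the green one. Leave it alone.
- red_top (a point): Centre of the top face of the red button's cap, same size and height as the green one.
- scanner: Fixed hand scanner in its cradle, black and grey, about 110 x 90 mm and 140 mm high, on the other side of the mat from the terminal. Origin: centre of its underside. Leave it alone.
- carton: Small loose cardboard carton, 55 x 55 x 95 mm high, standing. Origin: centre of its underside. Leave it alone.
- grease_tin: Loose closed tin with a yellow label, 64 mm across, 85 mm high, standing. Origin: centre of its underside. Leave it alone.
Not all that is in view belongs to the job. Leave any pink or yellow look-alike of the round_red alone. What is shaped like the long_amber but brown is not meant.

How it is judged:
By the outcome, as a careful person would: the job done as asked, in the order asked, and still so for the second after the job is handed in, with the robot touching nothing.
It also fails if it takes over 51 s, if anything falls off the work surface, if the arm or the gripper's body presses on something with over 40 N, if the wrist force passes 120 N, or if a joint passes its speed limit or range.

### The arm

A 7-joint arm with a two-finger parallel gripper is mounted at the origin on the work surface. World frame = base frame: x ahead of the robot, y to its left, z up, the work surface at z = 0. Lengths are in m, angles in rad, forces in N, time in s.
With the tool pointing down it reaches from about 0.425 to 0.925 m from the base axis. Payload 6.8 kg.
Tool frame: the origin (TCP) lies between the finger pads, 19 mm behind the fingertips; this is the grasp point; z points along the fingers, y is the line along which they close (so a half turn about z gives the same grasp; the last joint's range is limited). The gripper opens to 85 mm and grips with 20 to 120 N. Pads are 22 mm wide; open, the fingers measure 114 mm over their backs; the gripper's body (76 mm by 85 mm) begins 54 mm behind the grasp point. The pads swing forward as they close: fully open they stand 13 mm farther back than shut.
Start: joints at [1.013, 0.477, 0.022, 1.555, -0.011, 1.109, -0.083], TCP at [0.293, -0.608, 0.25] pointing down, gripper open.
Joint ranges: [-2.96, 2.96], [-0.34, 2.1], [-1.41, 1.46], [0.24, 2.44], [-1.37, 4.51], [0.17, 1.92], [-2.96, 2.96]. Speed limits (rad/s): [2.39, 2.39, 3.14, 3.14, 3.14, 3.14, 3.14].

### API

Orientations are given as a unit quaternion [w, x, y, z].
In Python, from plant import read_state, read_camera, camera_model, finish_job gives the robot as it stands. The module is installed in compiled form; this text tells all that it offers.
- The arm moves only by the shell command python3 -m inch 'ROWS' [FORCE]. ROWS is JSON, a list of rows, each an object with "travel": the shift along the world's x, y, z in m, a list of three; "turn": the turn, a rotation vector about the world's x, y, z in rad, a list of three; "hand": the finger opening in m, from 0 to 0.0854. In form: [{"travel": [x, y, z], "turn": [rx, ry, rz], "hand": hand}, ...]. A call has 1 to 20 rows; each row shifts and turns the commanded pose from where the row before left it; what a row does not reach is not made up. A row lasts 1/10 s, in which the tool goes at most 50 mm and 8.59 degrees, less where a joint would pass 70% of its speed; a pose out of reach is approached as far as the arm can. A call with a gripper value outside its range is refused whole. The fingers move at their own pace and stop on an object; FORCE is the grip in N (left out, the last holds). Time passes only in rows, so rows that do not move let the fingers close. It gives the time, the measured TCP pose, the force, the opening and the grip force at its end, in the units of the state.
- read_state(): the state, without advancing time (a new reading comes with each control period).
- read_camera(name): name is "scene" or "top" or "wrist"; returns the picture (384x512x3 uint8, blue, green, red); there is no depth.
- camera_model(name): a dict with "fx", "fy", "cx", "cy" (pixels), "view" (4x4, takes a point from world to camera coordinates); the wrist camera has in their place "hand_eye" (4x4, takes a point from camera to tool coordinates, whose origin is the TCP and whose axes are the flange's). Camera axes: x right, y up, looking along -z (the intrinsics and any distortion apply to the point x, -y, -z); pixel columns grow to the right and rows downward; lengths in m; the calibration is good to about 2 mm. A picture is of the moment at which its call begins: read the wrist's pose just before it. camera_model takes no time and is no camera call.
- finish_job(): hands the job in; it is judged then, once.
The state is a dict: "t": time; "q": joint angles; "joint_vel": joint speeds; "joint_efforts": joint torques, N m; "tool_pos": TCP position; "tcp_rot": TCP orientation; "force": force on the tool from outside, world axes, zero at the start; "ft_torque": the same for the moment, N m; "grip_width": opening from 0.0 (shut) to 1.0 (fully open); "grasp_force": force on a finger pad.
Only numpy, scipy, OpenCV 4.12 (cv2) and the standard library are available. Lean on these libraries where they do the work, as an engineer would, in place of code of your own. Each camera call takes 0.05 s, during which the arm holds its last target. There are 200 camera calls.

## Working session

There is one attempt and no reset: what is moved stays moved. The work goes in short steps, Python scripts to look and compute and a shell command to move; the robot and the scene stay as the last step left them, time stands still between calls to the robot, and variables do not carry over. Pictures are saved under pics/ and viewed, at most 10 in all, crops included, and the job is handed in when it is done.

```bash
mkdir -p pics
python3 - <<'E'
from plant import *
import cv2
s=read_state();print(s)
for n in("scene","top"):
    cv2.imwrite(f"pics/{n}0.png",read_camera(n));print(n,camera_model(n))
print(camera_model("wrist"))
E
```

```text
{'t': 0.0, 'q': array([ 1.01290059,  0.47778988,  0.02237336,  1.55644484, -0.01151849,
        1.10930692, -0.08311335]), 'joint_vel': array([-0.00015439,  0.00163223, -0.00041279, -0.00016348,  0.00099718,
       -0.00064767, -0.00060208]), 'joint_efforts': array([-1.47097489e-03, -5.96463418e+01,  1.60739534e+00, -2.81204081e+01,
        1.25387518e-02,  9.51814174e-03, -1.91190372e-05]), 'tool_pos': array([ 0.29321054, -0.60737262,  0.24903598]), 'tcp_rot': array([-8.69950412e-04,  9.74819808e-01,  2.22992184e-01, -2.67746697e-04]), 'force': array([-0.12856349,  0.56757628,  0.12044434]), 'ft_torque': array([-0.0025508 ,  0.01771645, -0.04004823]), 'grasp_force': 0.0, 'grip_width': 0.995980920284023}
scene {'fx': 415.76581068031476, 'fy': 415.76581068031476, 'cx': 253.79521667810198, 'cy': 189.95279805687701, 'view': array([[-0.42604785,  0.90455045, -0.01648401,  0.22055228],
       [-0.5921558 , -0.26504055,  0.7609895 ,  0.24695084],
       [ 0.68398446,  0.33397904,  0.64855475, -1.48221647],
       [ 0.        ,  0.        ,  0.        ,  1.        ]])}
top {'fx': 366.938989
[... 195 characters left out ...]
00766e-01, -4.05977192e-04,  1.24649408e-01,
        -5.17022207e-01],
       [-1.24649659e-01, -5.79829732e-03,  9.92183875e-01,
        -9.17550587e-01],
       [ 0.00000000e+00,  0.00000000e+00,  0.00000000e+00,
         1.00000000e+00]])}
{'fx': 267.56879419207803, 'fy': 267.56879419207803, 'cx': 260.5884119038567, 'cy': 188.81681469988112, 'hand_eye': array([[-4.07393580e-04,  9.59914381e-01,  2.80293089e-01,
         7.00201992e-02],
       [ 9.99999910e-01,  4.25414105e-04, -3.45201068e-06,
         1.86519942e-03],
       [-1.22554268e-04,  2.80293062e-01, -9.59914467e-01,
        -1.23567810e-01],
       [ 0.00000000e+00,  0.00000000e+00,  0.00000000e+00,
         1.00000000e+00]])}
```

View pics/top0.png

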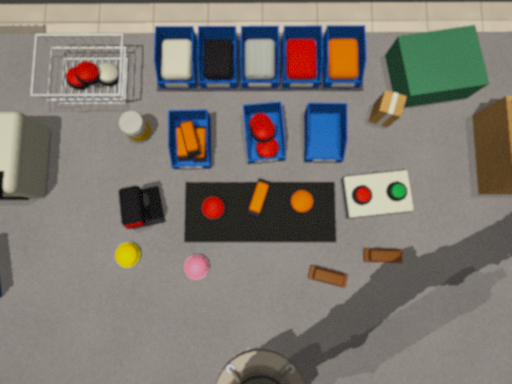

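View pics/scene0.png

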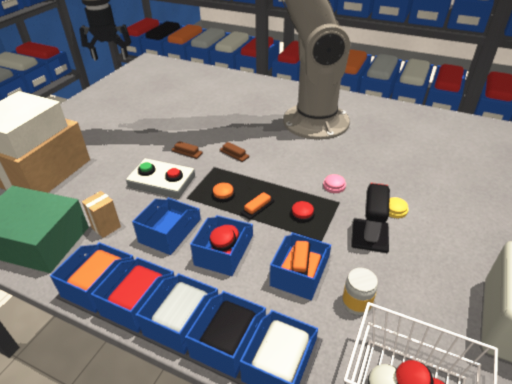

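The top view shows the round amber lamp at about (302,201), the empty bin at (326,132), green at (398,191) and red at (362,195). The carton is at (388,108), close to the bin. In the scene view the amber lamp is at (223,191), the empty bin at (167,225) and green at (147,168).

```bash
cat > h.py <<'E'
import numpy as np, cv2
from plant import camera_model
def ray(n,uv,m=None):
    m=m or camera_model(n); V=m["view"]; R=V[:3,:3]
    d=np.array([(uv[0]-m["cx"])/m["fx"],-(uv[1]-m["cy"])/m["fy"],-1])
    return -R.T@V[:3,3], R.T@d
def plane(n,uv,z):
    o,d=ray(n,uv); return o+d*(z-o[2])/d[2]
def proj(n,p):
    m=camera_model(n); c=m["view"][:3]@np.append(p,1)
    return np.array([m["cx"]-m["fx"]*c[0]/c[2], m["cy"]+m["fy"]*c[1]/c[2]])
def tri(a,b):
    (o,d),(p,e)=ray("top",a),ray("scene",b)
    s=np.linalg.lstsq(np.c_[d,-e],p-o,rcond=None)[0]
    A,B=o+d*s[0],p+e*s[1]; return (A+B)/2,np.linalg.norm(A-B)
def blob(im,lo,hi,near,r=30):
    m=cv2.inRange(cv2.cvtColor(im,cv2.COLOR_BGR2HSV),lo,hi)
    w=np.zeros_like(m);cv2.circle(w,near,r,255,-1);
    cs=cv2.findContours(m&w,cv2.RETR_EXTERNAL,cv2.CHAIN_APPROX_NONE)[0]
    c=max(cs,key=cv2.contourArea);M=cv2.moments(c)
    return np.array([M["m10"],M["m01"]])/M["m00"],c
E
python3 - <<'E'
from h import *
np.set_printoptions(precision=4,suppress=True)
T=cv2.imread("pics/top0.png");S=cv2.imread("pics/scene0.png")
for k,lo,hi,a,b in(("amber",(5,150,100),(22,255,255),(302,201),(223,191)),("green",(45,100,50),(80,255,255),(398,191),(147,168)),("red",(0,150,80),(4,255,255),(362,195),(173,173))):
    A,ca=blob(T,lo,hi,a,20);B,cb=blob(S,lo,hi,b,16)
    print(k,A,B,cv2.boundingRect(ca),cv2.boundingRect(cb),tri(A,B),plane("top",A,.028 if k=="amber" else .050))
A,ca=blob(T,(100,120,40),(125,255,255),(326,132),38)
B,cb=blob(S,(100,120,30),(125,255,255),(167,225),40)
print("bin",cv2.boundingRect(ca),cv2.minAreaRect(ca))
q=cv2.approxPolyDP(cv2.convexHull(ca),4,True)[:,0];print(q.tolist())
for z in(.075,.04): print(z,[plane("top",p,z)[:2] for p in q.astype(float)])
print(cv2.approxPolyDP(cv2.convexHull(cb),4,True)[:,0].tolist())
v=lambda I,x,y,w,h,k:cv2.resize(I[y:y+h,x:x+w],None,fx=k,fy=k,interpolation=cv2.INTER_CUBIC)
a=v(T,290,90,120,90,5);b=v(S,120,160,120,100,5)
cv2.imwrite("pics/cropT.png",a);cv2.imwrite("pics/cropS.png",b)
E
```

```text
amber [301.5415 200.8061] [222.7726 189.7868] (290, 190, 24, 23) (213, 182, 21, 17) (array([ 0.4904, -0.1092,  0.0197]), np.float64(0.00030228687883099406)) [ 0.4897 -0.1083  0.028 ]
green [397.5814 190.6221] [145.6107 166.9217] (390, 183, 16, 16) (140, 163, 13, 9) (array([ 0.5143, -0.3522,  0.042 ]), np.float64(0.0003154127841845627)) [ 0.5134 -0.3492  0.05  ]
red [362.6597 194.3053] [173.0455 172.8506] (355, 187, 16, 16) (167, 169, 13, 9) (array([ 0.5049, -0.2627,  0.0417]), np.float64(0.000526319437742534)) [ 0.504  -0.2605  0.05  ]
bin (305, 103, 42, 59) ((325.4999694824219, 132.0), (40.99999237060547, 57.99999237060547), 0.0)
[[346, 104], [343, 159], [305, 160], [308, 104]]
0.075 [array([ 0.7323, -0.2194]), array([ 0.5899, -0.2075]), array([ 0.5874, -0.1127]), array([ 0.7325, -0.1228])]
0.04 [array([ 0.7453, -0.2283]), array([ 0.5973, -0.2159]), array([ 0.5947, -0.1175]), array([ 0.7455, -0.1279])]
[[169, 198], [197, 208], [199, 219], [167, 253], [138, 241], [133, 221], [154, 200]]
```

View pics/cropT.png

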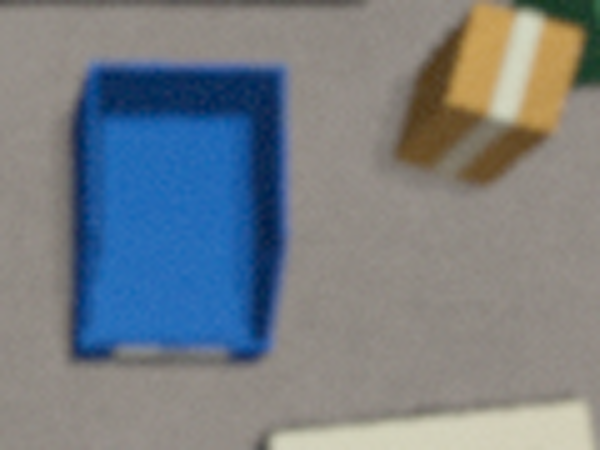

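View pics/cropS.png

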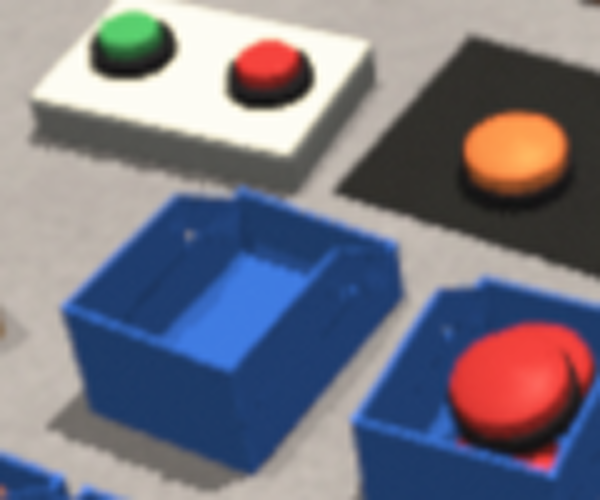

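The crops show the empty bin's rear rim corners at about (308.4,103.2) and (347,103.2) in the top view, and (166.4,234.4) and (133.2,221.6) in the scene view. The bin is empty, and the carton stands behind it to the right.

Run:
```python
from h import *
np.set_printoptions(precision=4,suppress=True)
L=tri((308.4,103.2),(166.4,234.4));R=tri((347,103.2),(133.2,221.6));print(L,R)
print("z75",plane("top",(308.4,103.2),.075),plane("top",(347,103.2),.075))
for p in((103,115),(250,115),(247,345),(100,345)): print("floor",plane("top",(290+p[0]/5,90+p[1]/5),.003))
for p in((308,103),(347,103),(305,161),(344,161)):pass
print("carton top",plane("top",(380,111),.095),plane("top",(406.5,98),.095))
```

```text
(array([ 0.7364, -0.1237,  0.0687]), np.float64(0.0024004697333178944)) (array([ 0.7352, -0.2215,  0.0702]), np.float64(0.0037152695929937715))
z75 [ 0.7346 -0.1239  0.075 ] [ 0.7344 -0.222   0.075 ]
floor [ 0.7336 -0.14    0.003 ]
floor [ 0.7335 -0.2204  0.003 ]
floor [ 0.6052 -0.2151  0.003 ]
floor [ 0.6052 -0.136   0.003 ]
carton top [ 0.7067 -0.2979  0.095 ] [ 0.7402 -0.3652  0.095 ]
```

```bash
python3 -m inch '[{"travel":[0.01,0.025,0],"turn":[0,0,0],"hand":0},{"travel":[0.01,0.025,0],"turn":[0,0,0],"hand":0},{"travel":[0.01,0.025,0],"turn":[0,0,0],"hand":0},{"travel":[0.01,0.025,0],"turn":[0,0,0],"hand":0},{"travel":[0.01,0.025,0],"turn":[0,0,0],"hand":0},{"travel":[0.01,0.025,0],"turn":[0,0,0],"hand":0},{"travel":[0.01,0.025,0],"turn":[0,0,0],"hand":0},{"travel":[0.01,0.025,0],"turn":[0,0,0],"hand":0},{"travel":[0.01,0.025,0],"turn":[0,0,0],"hand":0},{"travel":[0.01,0.025,0],"turn":[0,0,0],"hand":0},{"travel":[0.01,0.025,0],"turn":[0,0,0],"hand":0},{"travel":[0.01,0.025,0],"turn":[0,0,0],"hand":0},{"travel":[0.01,0.025,0],"turn":[0,0,0],"hand":0},{"travel":[0.01,0.025,0],"turn":[0,0,0],"hand":0},{"travel":[0.01,0.025,0],"turn":[0,0,0],"hand":0},{"travel":[0.01,0.025,0],"turn":[0,0,0],"hand":0},{"travel":[0.01,0.025,0],"turn":[0,0,0],"hand":0},{"travel":[0.01,0.025,0],"turn":[0,0,0],"hand":0},{"travel":[0,0.025,0],"turn":[0,0,0],"hand":0},{"travel":[0,0,0],"turn":[0,0,0],"hand":0}]'
python3 - <<'E'
from plant import *
import cv2
s=read_state();print(s["t"],s["tool_pos"].tolist(),s["tcp_rot"].tolist(),s["grip_width"])
cv2.imwrite("pics/w1.png",read_camera("wrist"))
E
```

```text
t: 2.1
tool_pos: [0.4737, -0.129, 0.2497]
tcp_rot: [-0.001, 0.974, 0.226, -0.0]
force: [0.6, -0.5, -0.5]
grip_width: 0.004
grasp_force: 0.0
2.1 [0.4736841836563907, -0.12899766445273814, 0.249743146130562] [-0.0007988034573508722, 0.9741807605569005, 0.22576801746129468, -9.982690966992228e-05] 0.004467812654302938
```

View pics/w1.png

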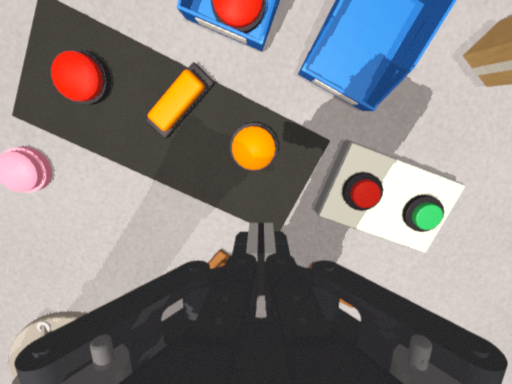

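The wrist view shows the round amber lamp at about (253,147), green at (428,215), red at (367,192), and the front of the empty bin at top right. I'll cross-check the amber and green positions from this view.

Run:
```python
from h import *
from scipy.spatial.transform import Rotation as Ro
np.set_printoptions(precision=4,suppress=True)
W=cv2.imread("pics/w1.png");m=camera_model("wrist")
T=np.eye(4);T[:3,:3]=Ro.from_quat([0.97418,0.22577,-0.0001,-0.0008]).as_matrix();T[:3,3]=[.47368,-.129,.24974]
m["view"]=np.linalg.inv(T@m["hand_eye"])
for k,lo,hi,w,t,z in(("amber",(8,150,100),(25,255,255),(253,147),(301.54,200.81),.028),("green",(45,100,50),(85,255,255),(428,215),(397.58,190.62),.05)):
    c,_=blob(W,lo,hi,w,30);o,d=ray("",c,m);p,e=ray("top",t)
    s=np.linalg.lstsq(np.c_[d,-e],p-o,rcond=None)[0]
    print(k,c,"plane",o+d*(z-o[2])/d[2],"tri",o+d*s[0],p+e*s[1])
```

```text
amber [253.2035 147.5416] plane [ 0.4922 -0.111   0.028 ] tri [ 0.4904 -0.1115  0.0142] [ 0.491  -0.11    0.0141]
green [426.7584 215.5102] plane [ 0.5148 -0.3502  0.05  ] tri [ 0.5148 -0.35    0.0503] [ 0.5134 -0.3493  0.0499]
```

```bash
python3 -m inch '[{"travel":[0.003,0.003,-0.025],"turn":[0,0,0],"hand":0},{"travel":[0.003,0.003,-0.025],"turn":[0,0,0],"hand":0},{"travel":[0.003,0.003,-0.025],"turn":[0,0,0],"hand":0},{"travel":[0.003,0.003,-0.025],"turn":[0,0,0],"hand":0},{"travel":[0.003,0.003,-0.025],"turn":[0,0,0],"hand":0},{"travel":[0.002,0.002,-0.02],"turn":[0,0,0],"hand":0},{"travel":[0,0,-0.01],"turn":[0,0,0],"hand":0},{"travel":[0,0,0],"turn":[0,0,0],"hand":0},{"travel":[0,0,0],"turn":[0,0,0],"hand":0}]'
```

```text
t: 3.05
tool_pos: [0.4907, -0.1166, 0.0955]
tcp_rot: [0.0, 0.975, 0.223, 0.0]
force: [-0.2, 0.2, 0.8]
grip_width: -0.001
grasp_force: 0.0
```

```bash
python3 -m inch '[{"travel":[0,0.003,-0.008],"turn":[0,0,0],"hand":0},{"travel":[0,0.003,-0.009],"turn":[0,0,0],"hand":0},{"travel":[0,0,0],"turn":[0,0,0],"hand":0},{"travel":[0,0,0],"turn":[0,0,0],"hand":0}]'
python3 - <<'E'
from plant import *
import cv2,numpy as np
i=cv2.resize(read_camera("scene")[130:230,150:290],None,fx=4,fy=4)
j=cv2.resize(read_camera("top")[150:250,240:380],None,fx=4,fy=4)
cv2.imwrite("pics/p1.png",np.vstack([i[:300],j[:300]]))
E
```

```text
t: 3.45
tool_pos: [0.4903, -0.1096, 0.0778]
tcp_rot: [-0.0, 0.975, 0.223, -0.0]
force: [0.7, -0.8, 0.4]
grip_width: 0.002
grasp_force: 0.0
```

View pics/p1.png

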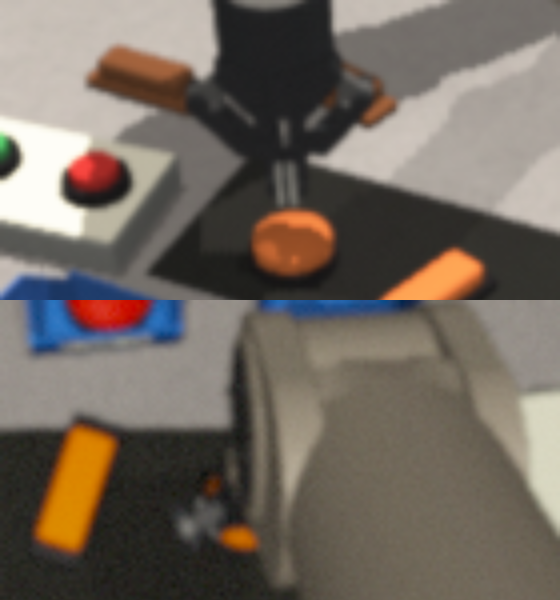

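The scene view shows the shut fingertips, at about (222,181) in full-picture pixels, just above the middle of the amber lens with a clear gap. I'll hold here.

```bash
python3 -m inch '[{"travel":[0,0,0],"turn":[0,0,0],"hand":0},{"travel":[0,0,0],"turn":[0,0,0],"hand":0},{"travel":[0,0,0],"turn":[0,0,0],"hand":0},{"travel":[0,0,0],"turn":[0,0,0],"hand":0},{"travel":[0,0,0],"turn":[0,0,0],"hand":0},{"travel":[0,0,0],"turn":[0,0,0],"hand":0},{"travel":[0,0,0],"turn":[0,0,0],"hand":0},{"travel":[0,0,0],"turn":[0,0,0],"hand":0},{"travel":[0,0,0],"turn":[0,0,0],"hand":0},{"travel":[0,0,0],"turn":[0,0,0],"hand":0},{"travel":[0,0,0],"turn":[0,0,0],"hand":0},{"travel":[0,0,0],"turn":[0,0,0],"hand":0},{"travel":[0,0,0],"turn":[0,0,0],"hand":0},{"travel":[0,0,0],"turn":[0,0,0],"hand":0},{"travel":[0,0,0],"turn":[0,0,0],"hand":0},{"travel":[0,0,0],"turn":[0,0,0],"hand":0},{"travel":[0,0,0],"turn":[0,0,0],"hand":0},{"travel":[0,0,0],"turn":[0,0,0],"hand":0},{"travel":[0,0,0],"turn":[0,0,0],"hand":0},{"travel":[0,0,0],"turn":[0,0,0],"hand":0}]'
python3 -m inch '[{"travel":[0,0,0],"turn":[0,0,0],"hand":0},{"travel":[0,0,0],"turn":[0,0,0],"hand":0},{"travel":[0,0,0],"turn":[0,0,0],"hand":0},{"travel":[0,0,0],"turn":[0,0,0],"hand":0},{"travel":[0,0,0],"turn":[0,0,0],"hand":0},{"travel":[0,0,0],"turn":[0,0,0],"hand":0},{"travel":[0,0,0.02],"turn":[0,0,0],"hand":0},{"travel":[0,0,0.025],"turn":[0,0,0],"hand":0},{"travel":[0,0,0.025],"turn":[0,0,0],"hand":0},{"travel":[0,0,0.025],"turn":[0,0,0],"hand":0},{"travel":[0,0,0.025],"turn":[0,0,0],"hand":0},{"travel":[0.025,-0.01,0],"turn":[0,0,0],"hand":0},{"travel":[0.025,-0.01,0],"turn":[0,0,0],"hand":0},{"travel":[0.025,-0.01,0],"turn":[0,0,0],"hand":0},{"travel":[0,0,0],"turn":[0,0,0],"hand":0}]'
python3 - <<'E'
from plant import *
import cv2
s=read_state();print(s["t"],s["tool_pos"].tolist(),s["tcp_rot"].tolist())
cv2.imwrite("pics/w2.png",read_camera("wrist"))
E
```

```text
t: 5.55
tool_pos: [0.4905, -0.1098, 0.078]
tcp_rot: [0.0, 0.975, 0.223, -0.0]
force: [-0.4, 0.0, -0.0]
grip_width: -0.003
grasp_force: 0.0
t: 7.05
tool_pos: [0.568, -0.1412, 0.198]
tcp_rot: [0.0, 0.975, 0.222, 0.001]
force: [-0.4, 0.6, 0.6]
grip_width: -0.001
grasp_force: 0.0
7.05 [0.5680495839919948, -0.1412033159060581, 0.19804880447266773] [0.00043988555180915164, 0.9749663704908713, 0.22234944412718124, 0.0010524299938061655]
```

View pics/w2.png

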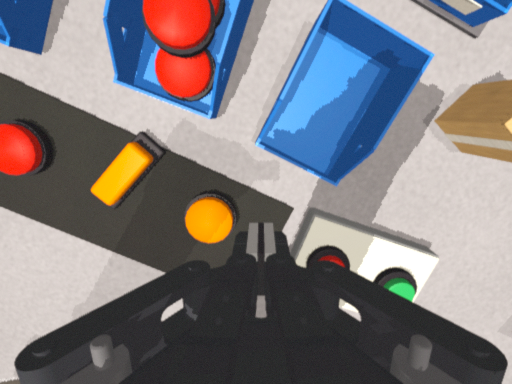

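The wrist view shows the empty bin's rear rim corners at (333,2) and (433,56), and its front corners at (258,143) and (336,184). I'll check these against the earlier estimate.

Run:
```python
from h import *
from scipy.spatial.transform import Rotation as Ro
np.set_printoptions(precision=4,suppress=True)
m=camera_model("wrist")
T=np.eye(4);T[:3,:3]=Ro.from_quat([.97497,.22235,.00105,.00044]).as_matrix();T[:3,3]=[.56805,-.1412,.19805]
m["view"]=np.linalg.inv(T@m["hand_eye"])
for c,z in(((333,2),.075),((433,56),.075),((258,143),.04),((336,184),.04)):
    o,d=ray("",c,m);print(o+d*(z-o[2])/d[2])
for c,t in(((333,2),(308.4,103.2)),((433,56),(347,103.2))):
    o,d=ray("",c,m);p,e=ray("top",t);s=np.linalg.lstsq(np.c_[d,-e],p-o,rcond=None)[0]
    print("tri",o+d*s[0],p+e*s[1])
```

```text
[ 0.7324 -0.1286  0.075 ]
[ 0.7347 -0.224   0.075 ]
[ 0.602  -0.1242  0.04  ]
[ 0.5988 -0.22    0.04  ]
tri [ 0.7564 -0.1325  0.0162] [ 0.7565 -0.1325  0.0163]
tri [ 0.7304 -0.2193  0.0854] [ 0.7305 -0.2193  0.0854]
```

Every view puts the mouth centre at about (0.665, -0.171), at rim height within the measuring error.

```bash
python3 -m inch '[{"travel":[0.024,-0.008,0],"turn":[0,0,0],"hand":0},{"travel":[0.024,-0.008,0],"turn":[0,0,0],"hand":0},{"travel":[0.024,-0.007,0],"turn":[0,0,0],"hand":0},{"travel":[0.024,-0.007,0],"turn":[0,0,0],"hand":0},{"travel":[0,0,-0.02],"turn":[0,0,0],"hand":0},{"travel":[0,0,-0.02],"turn":[0,0,0],"hand":0},{"travel":[0,0,-0.02],"turn":[0,0,0],"hand":0},{"travel":[0,0,-0.01],"turn":[0,0,0],"hand":0},{"travel":[0,0,0],"turn":[0,0,0],"hand":0},{"travel":[0,0,0],"turn":[0,0,0],"hand":0}]'
```

```text
t: 8.1
tool_pos: [0.6616, -0.1697, 0.1287]
tcp_rot: [0.0, 0.975, 0.223, 0.0]
force: [0.1, 0.3, 0.1]
grip_width: 0.001
grasp_force: 0.0
```

```bash
python3 -m inch '[{"travel":[0.004,-0.001,-0.01],"turn":[0,0,0],"hand":0},{"travel":[0,0,0],"turn":[0,0,0],"hand":0},{"travel":[0,0,0],"turn":[0,0,0],"hand":0},{"travel":[0,0,0],"turn":[0,0,0],"hand":0},{"travel":[0,0,0],"turn":[0,0,0],"hand":0},{"travel":[0,0,0],"turn":[0,0,0],"hand":0},{"travel":[0,0,0],"turn":[0,0,0],"hand":0},{"travel":[0,0,0],"turn":[0,0,0],"hand":0},{"travel":[0,0,0],"turn":[0,0,0],"hand":0},{"travel":[0,0,0],"turn":[0,0,0],"hand":0}]'
python3 - <<'E'
from plant import *
import cv2
cv2.imwrite("pics/p2.png",cv2.resize(read_camera("scene")[110:270,100:300],None,fx=3,fy=3))
E
```

```text
t: 9.1
tool_pos: [0.6655, -0.1708, 0.118]
tcp_rot: [0.0, 0.975, 0.223, 0.0]
force: [-0.5, -0.9, -0.5]
grip_width: 0.002
grasp_force: 0.0
```

View pics/p2.png

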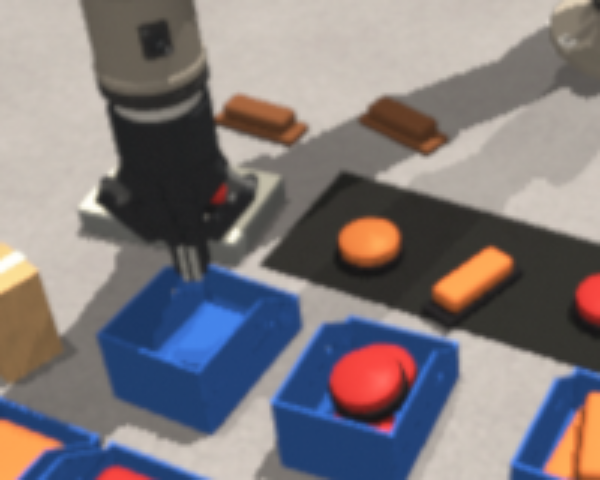

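The fingertips show at about (163,204) in the scene picture, above the empty bin. I'll check that by projection before finishing the hold.

```bash
python3 -c "
from h import *
print(proj('scene',[.6655,-.171,.099]),proj('scene',[.665,-.171,.075]),proj('scene',[.735,-.124,.075]),proj('scene',[.735,-.222,.075]))"
```

```text
[164.40229879 200.74265773] [166.01940121 207.78885815] [165.7065797  232.00766452] [131.90243353 219.89257074]
```

The projection agrees: the 2 px offset also appears at the rim corners. I'll finish the hold, rise, and go over to green.

```bash
python3 -m inch '[{"travel":[0,0,0],"turn":[0,0,0],"hand":0},{"travel":[0,0,0],"turn":[0,0,0],"hand":0},{"travel":[0,0,0],"turn":[0,0,0],"hand":0},{"travel":[0,0,0],"turn":[0,0,0],"hand":0},{"travel":[0,0,0],"turn":[0,0,0],"hand":0},{"travel":[0,0,0],"turn":[0,0,0],"hand":0},{"travel":[0,0,0],"turn":[0,0,0],"hand":0},{"travel":[0,0,0],"turn":[0,0,0],"hand":0},{"travel":[0,0,0],"turn":[0,0,0],"hand":0},{"travel":[0,0,0],"turn":[0,0,0],"hand":0},{"travel":[0,0,0],"turn":[0,0,0],"hand":0},{"travel":[0,0,0],"turn":[0,0,0],"hand":0},{"travel":[0,0,0],"turn":[0,0,0],"hand":0},{"travel":[0,0,0],"turn":[0,0,0],"hand":0},{"travel":[0,0,0],"turn":[0,0,0],"hand":0},{"travel":[0,0,0],"turn":[0,0,0],"hand":0},{"travel":[0,0,0],"turn":[0,0,0],"hand":0},{"travel":[0,0,0],"turn":[0,0,0],"hand":0},{"travel":[0,0,0],"turn":[0,0,0],"hand":0},{"travel":[0,0,0],"turn":[0,0,0],"hand":0}]'
python3 -m inch '[{"travel":[0,0,0.02],"turn":[0,0,0],"hand":0},{"travel":[0,0,0.025],"turn":[0,0,0],"hand":0},{"travel":[0,0,0.025],"turn":[0,0,0],"hand":0},{"travel":[-0.019,-0.022,0],"turn":[0,0,0],"hand":0},{"travel":[-0.019,-0.022,0],"turn":[0,0,0],"hand":0},{"travel":[-0.019,-0.022,0],"turn":[0,0,0],"hand":0},{"travel":[-0.019,-0.022,0],"turn":[0,0,0],"hand":0},{"travel":[-0.019,-0.022,0],"turn":[0,0,0],"hand":0},{"travel":[-0.019,-0.022,0],"turn":[0,0,0],"hand":0},{"travel":[-0.019,-0.022,0],"turn":[0,0,0],"hand":0},{"travel":[-0.019,-0.025,0],"turn":[0,0,0],"hand":0},{"travel":[0,0,-0.025],"turn":[0,0,0],"hand":0},{"travel":[0,0,-0.025],"turn":[0,0,0],"hand":0},{"travel":[0,0,-0.025],"turn":[0,0,0],"hand":0},{"travel":[0,0,-0.015],"turn":[0,0,0],"hand":0},{"travel":[0,0,0],"turn":[0,0,0],"hand":0},{"travel":[0,0,0],"turn":[0,0,0],"hand":0}]'
```

```text
t: 11.15
tool_pos: [0.6655, -0.1709, 0.1181]
tcp_rot: [0.0, 0.975, 0.223, 0.0]
force: [0.2, 0.2, -0.4]
grip_width: -0.004
grasp_force: 0.0
t: 12.85
tool_pos: [0.5139, -0.35, 0.0985]
tcp_rot: [0.0, 0.975, 0.223, 0.0]
force: [0.6, -0.4, 0.1]
grip_width: 0.002
grasp_force: 0.0
```

```bash
python3 -m inch '[{"travel":[0,0,-0.012],"turn":[0,0,0],"hand":0},{"travel":[0,0,-0.01],"turn":[0,0,0],"hand":0},{"travel":[0,0,-0.006],"turn":[0,0,0],"hand":0},{"travel":[0,0,-0.003],"turn":[0,0,0],"hand":0},{"travel":[0,0,0],"turn":[0,0,0],"hand":0},{"travel":[0,0,0],"turn":[0,0,0],"hand":0}]'
```

```text
t: 13.45
tool_pos: [0.5133, -0.3498, 0.0672]
tcp_rot: [-0.0, 0.975, 0.223, -0.0]
force: [-1.3, 0.7, 3.0]
grip_width: -0.001
grasp_force: 1.7
```

3 N at z = 0.067 means the cap is partly down. I'll go further until the force climbs.

```bash
python3 -m inch '[{"travel":[0,0,-0.002],"turn":[0,0,0],"hand":0},{"travel":[0,0,-0.001],"turn":[0,0,0],"hand":0},{"travel":[0,0,0],"turn":[0,0,0],"hand":0},{"travel":[0,0,0],"turn":[0,0,0],"hand":0}]'
```

```text
t: 13.85
tool_pos: [0.5135, -0.3499, 0.0648]
tcp_rot: [0.0, 0.975, 0.223, -0.0]
force: [-3.6, 2.6, 9.3]
grip_width: -0.003
grasp_force: 4.6
```

```bash
python3 -m inch '[{"travel":[0,0,-0.001],"turn":[0,0,0],"hand":0},{"travel":[0,0,0],"turn":[0,0,0],"hand":0},{"travel":[0,0,0],"turn":[0,0,0],"hand":0},{"travel":[0,0,0],"turn":[0,0,0],"hand":0}]'
```

```text
t: 14.25
tool_pos: [0.5135, -0.3499, 0.0646]
tcp_rot: [0.0, 0.975, 0.223, 0.0]
force: [-6.2, 4.4, 16.2]
grip_width: -0.001
grasp_force: 8.2
```

The force has reached 16 N and the hand has stopped moving, so the button is right in. Now retreating.

```bash
python3 -m inch '[{"travel":[0,0,0.01],"turn":[0,0,0],"hand":0},{"travel":[0,0,0.02],"turn":[0,0,0],"hand":0},{"travel":[0,0,0.025],"turn":[0,0,0],"hand":0},{"travel":[0,0,0.025],"turn":[0,0,0],"hand":0},{"travel":[0,0,0.025],"turn":[0,0,0],"hand":0},{"travel":[0,0,0.025],"turn":[0,0,0],"hand":0},{"travel":[0,0,0.025],"turn":[0,0,0],"hand":0},{"travel":[-0.025,-0.025,0],"turn":[0,0,0],"hand":0},{"travel":[-0.025,-0.025,0],"turn":[0,0,0],"hand":0},{"travel":[-0.025,-0.025,0],"turn":[0,0,0],"hand":0},{"travel":[-0.025,-0.025,0],"turn":[0,0,0],"hand":0},{"travel":[-0.025,-0.025,0],"turn":[0,0,0],"hand":0},{"travel":[0,0,0],"turn":[0,0,0],"hand":0},{"travel":[0,0,0],"turn":[0,0,0],"hand":0},{"travel":[0,0,0],"turn":[0,0,0],"hand":0}]'
python3 - <<'E'
from h import *
from plant import *
a=cv2.imread("pics/top0.png");b=read_camera("top");c=read_camera("scene")
cv2.imwrite("pics/end.png",np.hstack([cv2.resize(b,(400,300)),cv2.resize(c,(400,300))]))
print(read_state()["force"])
E
```

```text
t: 15.75
tool_pos: [0.3897, -0.4739, 0.218]
tcp_rot: [-0.0, 0.975, 0.224, 0.0]
force: [0.2, 0.8, 0.6]
grip_width: 0.003
grasp_force: 0.0
[ 0.95373574 -0.58564205 -0.99883809]
```

View pics/end.png

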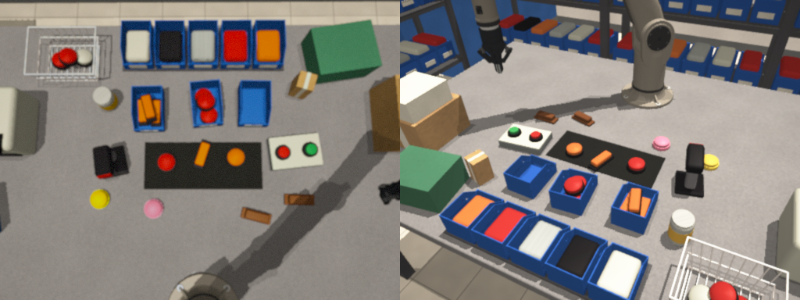

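All objects are where they were, both buttons are out, and the arm is clear.

```bash
python3 -c "
from plant import *
print(finish_job())"
```

```text
the job is handed in; nothing more can be done
None
```

I pointed at the round amber lamp and then the empty blue bin, holding each for more than two seconds, pressed the green button right in and moved clear; the job is handed in, and the final pictures show everything else where it was.

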